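# Gauge an adjustable ware-board support and store it in the right slot

## Robot

A 6-joint arm with a two-finger parallel gripper is mounted at the origin on the work surface. World frame = base frame: x ahead of the robot, y to its left, z up, the work surface at z = 0. Lengths are in m, angles in rad, forces in N, time in s.
With the tool pointing down it reaches from about 0.275 to 0.875 m from the base axis. Payload 12.5 kg.
Tool frame: the origin (TCP) lies at the very end of the fingers, on their centre line; the grasp point (between the pads) lies 19 mm behind it (bot.tcp_to_grasp is the z of the grasp point in the tool frame, in m); z points along the fingers, y is the line along which they close (so a half turn about z gives the same grasp; the last joint's range is limited). The gripper opens to 85 mm and grips with 20 to 120 N. Pads are 22 mm wide; open, the fingers measure 114 mm over their backs; the gripper's body (76 mm by 85 mm) begins 54 mm behind the grasp point. The pads swing forward as they close: fully open they stand 13 mm farther back than shut.
Start: joints at [-1.317, 0.351, 1.652, -0, 1.139, -0.085], TCP at [0.183, -0.519, 0.231] pointing down, gripper open.
Joint ranges: [-2.75, 2.75], [-0.79, 2.1], [0.01, 2.65], [-1.57, 4.71], [0.07, 3.14], [-2.87, 2.87]. Speed limits (rad/s): [2.22, 2.22, 2.79, 3.14, 3.14, 3.14].

## Interface

Orientations are given as a rotation vector (axis times angle).
In Python, from cell import bot gives the robot as it stands.
- The arm moves only by the shell command python3 -m jog 'ROWS' [FORCE]. ROWS is JSON, a list that holds one entry, the list of rows, each a list of 7 numbers: the shift along the tool's x, y, z in m, then the turn, a rotation vector about the tool's x, y, z in degrees, then the closure, from -1 (fully open) to 1 (shut). In form: [[[dx, dy, dz, rx, ry, rz, fingers], ...]]. A call has 1 to 20 rows; each row is the pose to reach, as a shift and turn from the pose commanded when the call began, along the tool's axes at that moment; what a row does not reach only later rows make up. A row lasts 1/12 s, in which the tool goes at most 41.7 mm and 7.16 degrees, less where a joint would pass 70% of its speed; a pose out of reach is approached as far as the arm can. A call with a gripper value outside its range is refused whole. The fingers move at their own pace and stop on an object; FORCE is the grip in N (left out, the last holds). Time passes only in rows, so rows that repeat a pose let the fingers close. It gives the time, the measured TCP pose, the force, the opening and the grip force at its end, in the units of the state.
- bot.sense(): the state, without advancing time (a new reading comes with each control period).
- bot.snapshot(name): name is "scene" or "side" or "wrist"; returns (picture, depth): 420x560x3 uint8, blue, green, red; 420x560 float32, m along the optical axis (not along the pixel's ray), 0 where there is no reading.
- bot.calibration(name): a dict with "mtx" (3x3 intrinsics, pixels), "distortion" ([k1, k2, p1, p2, k3] as OpenCV has them; the pictures are not rectified), "R" (3x3) and "t" (3): a world point X has camera coordinates R X + t. Camera axes: x right, y down, z forward; pixel columns grow to the right and rows downward; lengths in m; the calibration is good to about 2 mm. A picture is of the moment at which its call begins: read the wrist's pose just before it. calibration takes no time and is no camera call; for the wrist camera it gives the pose at the moment of the call.
- bot.hand_in(): hands the job in; it is judged then, once.
The state is a dict: "time": time; "qpos": joint angles; "joint_vel": joint speeds; "tau": joint torques, N m; "ee_pos": TCP position; "tcp_rot": TCP orientation; "contact_force": force on the tool from outside, world axes, zero at the start; "ft_torque": the same for the moment, N m; "finger_gap": finger opening in m; "gripper_force": force on a finger pad.
Only numpy, scipy, OpenCV 4.12 (cv2) and the standard library are available. Lean on these libraries where they do the work, as an engineer would, in place of code of your own. Each camera call takes 0.05 s, during which the arm holds its last target. There are 200 camera calls.

## Task

The brick-red adjustable support hangs in the wooden cradle with its foot out of sight. Stand it on the aluminium gauge plate and slide it towards the red bar to feel whether it is too tall to pass under; then set it down upright in the deep blue slot if the bar stops it, or in the shallow yellow slot if it passes under, so that its top comes about level with the slot's cheeks. Do not drop it or knock it over, and leave the bowl, vase, brick and jar where they are.

Things in the scene. Friction and masses are not known exactly. Their poses are not given: they have to be found in the camera images.
- support: About 0.33 kg. Brick-red head block, 62 (x) x 34 (y) x 62 high (z), white band, on a dark steel foot 44 x 26. Origin: middle of the head's underside (its top is 62 above); z up. The foot sticks out below the head by 18 to 34 mm (differs each time, not reported; too stiff to shift in handling), so it stands 80 to 96 high. Starts upright in the cradle.
- cradle: Fixed wooden cradle, 110 (x) x 70 (y). Origin: middle of its underside. The ends of the support's head rest on rails 50 high, the foot hanging free between; cheeks 102 high at the head's ends (inner faces x = -35 and +35) leave it to be gripped only across its 34 mm width (along y). Lift straight up.
- gauge: Fixed height gauge. Origin: middle of the underside of its aluminium plate, 170 (x) x 110 (y) x 6 thick (top 6 above the table). Near its +x end a red bar bridges the plate between two grey posts (inner faces y = -43 and +43).
- gauge_stand (a point): Point on top of the gauge plate, 20 mm to -x of its middle: a good place to stand the support. With the support's length along the gauge's x, its leading end is then 51 mm short of the bar. Axes as the gauge.
- gauge_bar: The red bar: 16 deep (x), 110 long (y), 10 thick. Origin: middle of its underside, 88 above the plate's top; axes as the gauge. Slide the support along +x, one end first: lower than 88 it passes under, taller it is stopped with its middle 39 short of the bar's middle. Having its middle within 30 of the bar's is far enough. Keep the fingers behind the bar.
- slot_deep: Fixed dark blue, deeper open-topped slot. Origin: middle of its underside, on the table. Floor 8 above the table. Two cheeks (50 long in x, inner faces y = -22 and +22) rise to 104 above the table; kerbs 10 above the floor (inner faces x = -28 and +28) bound the ends, else open: fingers fit only at the support's ends. The support's 62 mm length goes along x, either way round.
- slot_shallow: Fixed yellow, shallower open-topped slot. Origin: middle of its underside, on the table. Floor 16 above the table. Two cheeks (50 long in x, inner faces y = -22 and +22) rise to 104 above the table; kerbs 10 above the floor (inner faces x = -28 and +28) bound the ends, else open: fingers fit only at the support's ends. The support's 62 mm length goes along x, either way round.
- bowl: Bystander: yellow bowl, 110 across, 50 high. Origin: middle of its underside.
- vase: Bystander: dark blue bottle vase, 72 across, 150 high. Origin: middle of its underside.
- brick: Bystander: brick-red slab 60 (x) x 90 (y) x 30. Origin: middle of its underside.
- jar: Bystander: paint jar with red cap, 56 across, 70 high. Origin: middle of its underside.
Not all that is in view belongs to the job. What is shaped like the slot_shallow but purple is not meant.

How it is judged:
On the way:
1. the upright support, standing on the gauge plate, is slid against the red bar or under it (angle between support's own z axis and vertical below 0.12 rad and z of support in the frame of gauge between 0.02 and 0.044 m and y of support in the frame of gauge_bar between -0.04 and 0.04 m and x of support in the frame of gauge_bar below 0.04 m and (contact force between support and gauge_bar above 0.5 N or x of support in the frame of gauge_bar above -0.032 m)).
At the end, for the whole second after the job is handed in: The support stands upright (0.08 rad), released and at rest, in a slot, within 10 mm of its middle and 0.2 rad of its length, its top at most 10 mm below or 2 mm above the cheek tops: the deep slot if taller than 88 mm, else the shallow one (either within 2 mm of 88) (((horizontal distance between support and slot_deep below 0.01 m and angle between the x axis of support and the x axis of slot_deep, either way round below 0.2 rad and z of support in the frame of slot_deep between 0.032 and 0.044 m) or (horizontal distance between support and slot_shallow below 0.01 m and angle between the x axis of support and the x axis of slot_shallow, either way round below 0.2 rad and z of support in the frame of slot_shallow between 0.032 and 0.044 m)) and angle between support's own z axis and vertical below 0.08 rad and linear speed of support below 0.02 m/s and contact force between the fingers and support below 0.1 N); the robot touches nothing.
It fails at once if the support is dropped (moves faster than 0.35 m/s out of the fingers) (linear speed of support above 0.35 m/s and contact force between the fingers and support below 0.05 N).
It fails at once if the support is tipped over (more than 0.7 rad) (angle between support's own z axis and vertical above 0.7 rad).
It fails at once if the bowl, vase, brick or jar is moved more than 30 mm (distance of any of bowl, vase, brick, jar from where it was at the start of the episode above 0.03 m).
It also fails if it takes over 58 s, if anything falls off the work surface, if the arm or the gripper's body presses on something with over 40 N, if the wrist force passes 120 N, or if a joint passes its speed limit or range.

## Working session

There is one attempt and no reset: what is moved stays moved. The work goes in short steps, Python scripts to look and compute and a shell command to move; the robot and the scene stay as the last step left them, time stands still between calls to the robot, and variables do not carry over. Pictures are saved under pics/ and viewed, at most 10 in all, crops included, and the job is handed in when it is done.

```bash
mkdir -p pics; ls; python3 - <<'E'
from cell import bot
import cv2,numpy as np
s=bot.sense();print({k:np.round(v,3).tolist() for k,v in s.items()},bot.tcp_to_grasp)
for n in("scene","side"):
    p,d=bot.snapshot(n);cv2.imwrite(f"pics/{n}0.png",p);np.savez(f"{n}0.npz",p=p,d=d)
    c=bot.calibration(n);print(n,{k:np.round(v,3).tolist() for k,v in c.items()},(d>0).mean())
E
```

```text
pics
{'time': 0.0, 'qpos': [-1.317, 0.351, 1.652, 0.0, 1.139, -0.085], 'joint_vel': [0.001, -0.0, -0.001, 0.001, 0.001, -0.002], 'tau': [-0.001, -50.611, -29.14, -0.0, 0.005, 0.0], 'ee_pos': [0.183, -0.518, 0.231], 'tcp_rot': [-3.095, -0.529, 0.0], 'contact_force': [0.956, -0.793, -0.588], 'ft_torque': [0.023, 0.019, 0.019], 'gripper_force': 0.0, 'finger_gap': 0.086} -0.0187
scene {'mtx': [[451.534, 0.0, 286.692], [0.0, 451.534, 209.435], [0.0, 0.0, 1.0]], 'distortion': [-0.044, 0.0, 0.0, 0.0, 0.0], 'R': [[0.698, 0.716, 0.015], [0.571, -0.545, -0.614], [-0.431, 0.437, -0.789]], 't': [-0.408, -0.26, 1.299]} 0.9958078231292516
side {'mtx': [[398.596, 0.0, 279.355], [0.0, 398.596, 206.834], [0.0, 0.0, 1.0]], 'distortion': [-0.116, 0.0, 0.0, 0.0, 0.0], 'R': [[-0.987, -0.162, 0.008], [-0.131, 0.763, -0.633], [0.097, -0.626, -0.774]], 't': [0.544, 0.099, 0.964]} 0.9959141156462585
```

View pics/scene0.png

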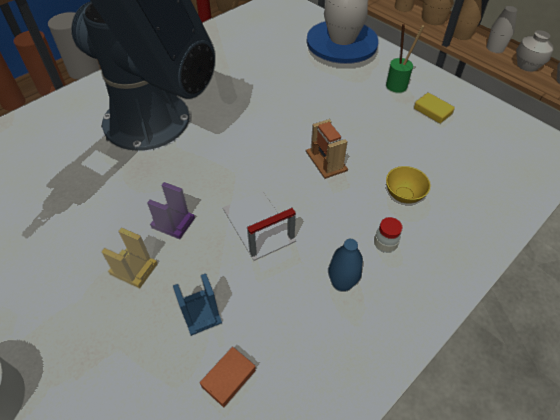

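View pics/side0.png

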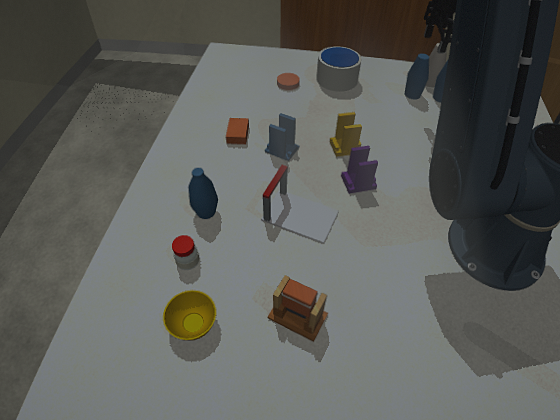

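Scene view: the support is in the cradle at (328,140). The gauge bar is at (272,220), the blue slot at (198,305), the yellow slot at (130,260), and the purple decoy at (172,212). The brick at (228,375) is also brick-red, but it is a flat slab. In the side view the support is at (300,293), the bar at (275,182), blue at (283,137) and yellow at (346,135).

```bash
cat > h.py <<'E'
import cv2,numpy as np
def cloud(d,c,step=1):
    v,u=np.mgrid[0:d.shape[0],0:d.shape[1]]
    n=cv2.undistortPoints(np.stack([u,v],-1).reshape(-1,1,2).astype(float),np.array(c["mtx"]),np.array(c["distortion"])).reshape(*d.shape,2)
    X=np.dstack([n*d[...,None],d])
    W=(X-np.array(c["t"]))@np.array(c["R"]); W[d==0]=np.nan
    return W
def rect(P):
    (c,s,a)=cv2.minAreaRect((P[:,:2]*1000).astype(np.float32)); return np.round(c,1),np.round(s,1),round(a,1)
E
python3 - <<'E'
from cell import bot
from h import *
big=[]
seeds={"scene":dict(sup=(328,132),bar=(272,220),blue=(198,305),yel=(130,260),purp=(172,212),vase=(345,265),bowl=(407,190),brick=(228,375),jar=(390,228)),
"side":dict(sup=(300,293),bar=(275,182),blue=(283,137),yel=(346,135),purp=(359,165),vase=(203,195),bowl=(190,316),brick=(238,130),jar=(184,245))}
A={}
for n in seeds:
    z=np.load(n+"0.npz");W=cloud(z["d"],bot.calibration(n));A[n]=(W,z["p"])
    print(n,{k:np.round(W[v,u]*1000).tolist() for k,(u,v) in seeds[n].items()})
# slots / cradle: tall parts near seeds
W0=A["scene"][0]
for k in("sup","bar","blue","yel","purp"):
    u,v=seeds["scene"][k];c=W0[v,u,:2]
    for n in A:
        W,p=A[n];m=(np.hypot(W[...,0]-c[0],W[...,1]-c[1])<.11)
        hsv=cv2.cvtColor(p,cv2.COLOR_BGR2HSV)
        q=W[m];h=hsv[m];q1=q[q[:,2]>.085];
        print(k,n,"zmax",np.round(np.nanpercentile(q[:,2],[98,99.5])*1000), "top rect",rect(q1) if len(q1)>5 else None,len(q1))
E
```

```text
scene {'sup': [477.0, 245.0, 113.0], 'bar': [572.0, -34.0, 102.0], 'blue': [576.0, -249.0, 10.0], 'yel': [388.0, -293.0, 15.0], 'purp': [342.0, -147.0, 14.0], 'vase': [755.0, -10.0, 110.0], 'bowl': [686.0, 329.0, 2.0], 'brick': [736.0, -300.0, 29.0], 'jar': [750.0, 152.0, 73.0]}
side {'sup': [470.0, 259.0, 110.0], 'bar': [567.0, -26.0, 102.0], 'blue': [577.0, -213.0, 83.0], 'yel': [406.0, -258.0, 79.0], 'purp': [369.0, -120.0, 102.0], 'vase': [729.0, 36.0, 94.0], 'bowl': [697.0, 299.0, 3.0], 'brick': [725.0, -285.0, 29.0], 'jar': [739.0, 165.0, 70.0]}
sup scene zmax [112. 113.] top rect (array([471.8, 256. ]), array([51.3, 97.9]), 70.9) 600
sup side zmax [112. 113.] top rect (array([470.1, 257.4]), array([50.5, 93.3]), 71.4) 1036
bar scene zmax [104. 105.] top rect (array([570.9, -34.8]), array([110.1,  19.8]), 74.3) 465
bar side zmax [104. 105.] top rect (array([568.2, -33.3]), array([111.4,  17.1]), 75.2) 301
blue scene zmax [103. 105.] top rect (array([ 588.8, -255.3]), array([66.7, 50.6]), 70.6) 356
blue side zmax [103. 104.] top rect (array([ 586.1, -252.7]), array([72.1, 52.1]), 69.6) 265
yel scene zmax [103. 105.] top rect (array([ 390.8, -257.9]), array([ 52.9, 154.8]), 18.2) 522
yel side zmax [104. 105.] top rect (array([ 388.1, -257.4]), array([ 51.9, 152.8]), 21.2) 293
purp scene zmax [467. 480.] top rect (array([ 328.1, -127.4]), array([ 69.2, 172.9]), 44.2) 565
purp side zmax [524. 539.] top rect (array([ 329.7, -123.8]), array([ 66.5, 168. ]), 41.4) 535
```

```bash
python3 - <<'E'
from cell import bot
from h import *
C=dict(sup=((470,257),(0,14),108,120,140),bar=((570,-34),None,98,112,0),blue=((588,-254),(95,120),97,112,40),yel=((388,-290),(15,35),97,112,60),plate=((500,-15),None,4,9,0))
for k,(c,hr,zl,zh,smin) in C.items():
    for n in("scene","side"):
        z=np.load(n+"0.npz");W=cloud(z["d"],bot.calibration(n));h=cv2.cvtColor(z["p"],cv2.COLOR_BGR2HSV)
        m=(np.hypot(W[...,0]-c[0]/1e3,W[...,1]-c[1]/1e3)<(.13 if k=="plate" else .075))&(W[...,2]>zl/1e3)&(W[...,2]<zh/1e3)
        if hr: m&=(h[...,0]>=hr[0])&(h[...,0]<=hr[1])&(h[...,1]>smin)
        P=W[m]
        print(k,n,len(P),rect(P) if len(P)>5 else "","z",np.round(np.median(P[:,2])*1000,1))
        if k=="sup":
            hh=h[(np.hypot(W[...,0]-c[0]/1e3,W[...,1]-c[1]/1e3)<.03)&(W[...,2]>.108)];print(np.percentile(hh,[10,50,90],axis=0))
a=cv2.imread("pics/scene0.png")
b=cv2.imread("pics/side0.png")
f=lambda i,u,v:cv2.resize(i[v-50:v+50,u-65:u+65],(390,300),interpolation=cv2.INTER_CUBIC)
cv2.imwrite("pics/crop.png",np.vstack([np.hstack([f(a,328,148),f(a,272,225)]),np.hstack([f(a,165,265),f(b,300,300)])]))
E
```

```text
sup scene 220 (array([473.7, 251.7]), array([33.1, 61.8]), 71.1) z 111.1
[[ 10. 144. 133.]
 [ 10. 154. 138.]
 [ 10. 160. 140.]]
sup side 477 (array([471.4, 256. ]), array([33.9, 60.4]), 72.9) z 110.9
[[  9. 155. 107.]
 [ 10. 164. 121.]
 [ 10. 170. 123.]]
bar scene 377 (array([570.9, -34.6]), array([109.8,  19.8]), 74.3) z 103.1
bar side 255 (array([568.2, -33.3]), array([111.2,  17.1]), 75.2) z 103.5
blue scene 293 (array([ 589., -255.]), array([66. , 50.6]), 70.3) z 102.8
blue side 103 (array([ 585.9, -253.2]), array([70.7, 49.9]), 71.5) z 102.8
yel scene 275 (array([ 404.1, -297.6]), array([51.3, 69.4]), 19.9) z 102.4
yel side 149 (array([ 402.6, -294.9]), array([51.6, 72.4]), 21.6) z 102.6
plate scene 1694 (array([504.7, -15.9]), array([215.4, 193.5]), 26.7) z 5.7
plate side 1942 (array([5.156e+02, 4.000e-01]), array([203.5, 242.2]), 52.9) z 6.0
```

View pics/crop.png

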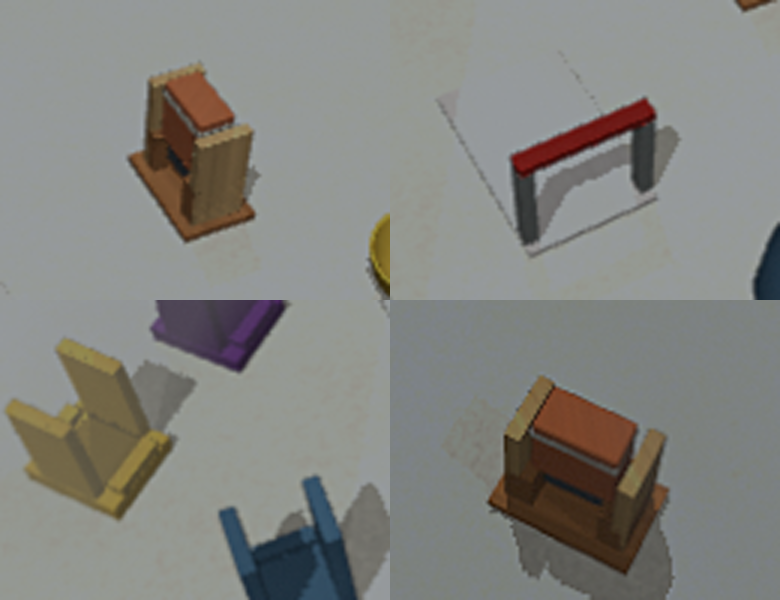

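The crops confirm the layout. The red block with a white band and dark foot sits between the wooden cheeks. The yellow slot stands apart from the purple decoy, and the blue slot and gauge plate are clear of other things. Next I go above the support.

```bash
cat >> h.py <<'E'
from scipy.spatial.transform import Rotation as Ro
def go(bot,x,y,z,yaw):  # target TCP in mm, yaw of tool x in deg, tool z down
    s=bot.sense();R=Ro.from_rotvec(s["tcp_rot"]);d=np.array([x,y,z])/1e3-s["ee_pos"]
    T=Ro.from_euler("z",yaw,degrees=True)*Ro.from_euler("x",180,degrees=True)
    print("d",np.round(R.inv().apply(d),4).tolist(),"turn",np.round((R.inv()*T).as_rotvec(degrees=True),2).tolist())
E
python3 - <<'E'
from cell import bot
from h import *
go(bot,472.5,254.5,230,-18)
E
```

```text
d [0.5302, -0.6327, 0.0015] turn [-0.06, 0.01, 37.41]
```

```bash
python3 -m jog '[[[0.06,-0.07,0,0,0,5,-1],[0.18,-0.21,0,0,0,12,-1],[0.3,-0.36,0,0,0,20,-1],[0.42,-0.5,0,0,0,28,-1],[0.5302,-0.6327,0.0015,0,0,37.4,-1],[0.5302,-0.6327,0.0015,0,0,37.4,-1],[0.5302,-0.6327,0.0015,0,0,37.4,-1],[0.5302,-0.6327,0.0015,0,0,37.4,-1],[0.5302,-0.6327,0.0015,0,0,37.4,-1],[0.5302,-0.6327,0.0015,0,0,37.4,-1],[0.5302,-0.6327,0.0015,0,0,37.4,-1],[0.5302,-0.6327,0.0015,0,0,37.4,-1],[0.5302,-0.6327,0.0015,0,0,37.4,-1],[0.5302,-0.6327,0.0015,0,0,37.4,-1],[0.5302,-0.6327,0.0015,0,0,37.4,-1],[0.5302,-0.6327,0.0015,0,0,37.4,-1],[0.5302,-0.6327,0.0015,0,0,37.4,-1],[0.5302,-0.6327,0.0015,0,0,37.4,-1],[0.5302,-0.6327,0.0015,0,0,37.4,-1],[0.5302,-0.6327,0.0015,0,0,37.4,-1]]]'
python3 - <<'E'
from cell import bot
from h import *
c=bot.calibration("wrist");p,d=bot.snapshot("wrist");cv2.imwrite("pics/w1.png",p);W=cloud(d,c)
s=bot.sense();print(s["ee_pos"],s["joint_vel"].round(3) if hasattr(s["joint_vel"],"round") else s["joint_vel"],s["qpos"])
h=cv2.cvtColor(p,cv2.COLOR_BGR2HSV)
m=(np.hypot(W[...,0]-.4725,W[...,1]-.2545)<.06)&(W[...,2]>.106)&(W[...,2]<.118)&(h[...,0]<14)&(h[...,1]>130)
print(m.sum(),rect(W[m]),np.median(W[m][:,2]))
E
```

```text
time: 1.77
ee_pos: [0.4727, 0.2567, 0.2295]
tcp_rot: [3.103, -0.49, -0.001]
contact_force: [0.4, -1.6, 0.0]
finger_gap: 0.0855
gripper_force: 0.0
[0.4744599  0.2612826  0.22937923] [-0.081 -0.059  0.101 -0.011 -0.038 -0.126] [4.16666804e-01 3.36677957e-01 1.67692859e+00 1.70261828e-03
 1.12611911e+00 2.29867446e+00]
2814 (array([471.9, 254. ]), array([33.9, 59.5]), 71.8) 0.11192486131038148
```

View pics/w1.png

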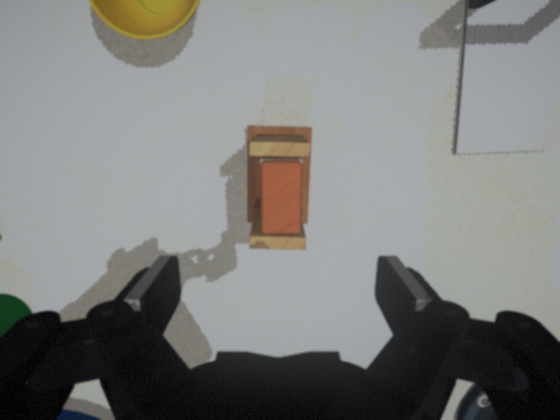

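The wrist view shows the support head centred at about (281,200) between the two cradle cheeks. The estimate agrees with the other views to 1 mm. I descend and grip.

```bash
python3 -m jog '[[[0,0,0,0,0,0,-1],[0,0,0,0,0,0,-1],[0,0,0,0,0,0,-1],[0,0,0.03,0,0,0,-1],[0,0,0.06,0,0,0,-1],[0,0,0.09,0,0,0,-1],[0,0,0.115,0,0,0,-1],[0,0,0.135,0,0,0,-1],[0,0,0.15,0,0,0,-1],[0,0,0.159,0,0,0,-1],[0,0,0.159,0,0,0,-1],[0,0,0.159,0,0,0,-1]]]' 50; python3 -c "
from cell import bot
from h import *
go(bot,472,254,71,-18)"
```

```text
time: 2.82
ee_pos: [0.4728, 0.2537, 0.0713]
tcp_rot: [-3.103, 0.492, -0.0]
contact_force: [0.9, -0.1, -0.5]
finger_gap: 0.0854
gripper_force: 0.0
d [-0.0009, -0.0, 0.0003] turn [-0.01, -0.01, -0.04]
```

```bash
python3 -m jog '[[[0,0,0,0,0,0,0.6],[0,0,0,0,0,0,1],[0,0,0,0,0,0,1],[0,0,0,0,0,0,1],[0,0,0,0,0,0,1],[0,0,0,0,0,0,1],[0,0,0,0,0,0,1],[0,0,0,0,0,0,1]]]' 50
python3 -m jog '[[[0,0,-0.005,0,0,0,1],[0,0,-0.02,0,0,0,1],[0,0,-0.04,0,0,0,1],[0,0,-0.065,0,0,0,1],[0,0,-0.09,0,0,0,1],[0,0,-0.115,0,0,0,1],[0,0,-0.13,0,0,0,1],[0,0,-0.14,0,0,0,1],[0,0,-0.14,0,0,0,1],[0,0,-0.14,0,0,0,1],[0,0,-0.14,0,0,0,1]]]'
python3 - <<'E'
from cell import bot
from h import *
import math
p,d=bot.snapshot("side");cv2.imwrite("pics/side1.png",cv2.resize(p[150:350,180:420],(720,600)))
W=cloud(d,bot.calibration("side"));h=cv2.cvtColor(p,cv2.COLOR_BGR2HSV)
m=(np.hypot(W[...,0]-.472,W[...,1]-.254)<.06)&(W[...,2]>.15)&(h[...,0]<14)&(h[...,1]>130)
print(bot.sense()["ee_pos"],m.sum(),np.percentile(W[m][:,2],[1,50,99]))
a=math.radians(-15.2);print(569.5-90*math.cos(a),-34-90*math.sin(a))
go(bot,569.5-90*math.cos(a),-34-90*math.sin(a),211,-15.2)
E
```

```text
time: 3.48
ee_pos: [0.4729, 0.2544, 0.0714]
tcp_rot: [-3.102, 0.491, -0.001]
contact_force: [-1.7, -0.7, 6.1]
finger_gap: 0.0334
gripper_force: 49.9
time: 4.4
ee_pos: [0.472, 0.254, 0.2095]
tcp_rot: [3.102, -0.491, -0.003]
contact_force: [0.4, -0.2, -2.4]
finger_gap: 0.0334
gripper_force: 50.3
[0.47197624 0.253962   0.20939142] 67 [0.18964545 0.19659714 0.25376022]
482.648515497492 -10.402973922322175
d [0.0918, 0.2482, -0.0014] turn [0.09, 0.11, -2.79]
```

View pics/side1.png

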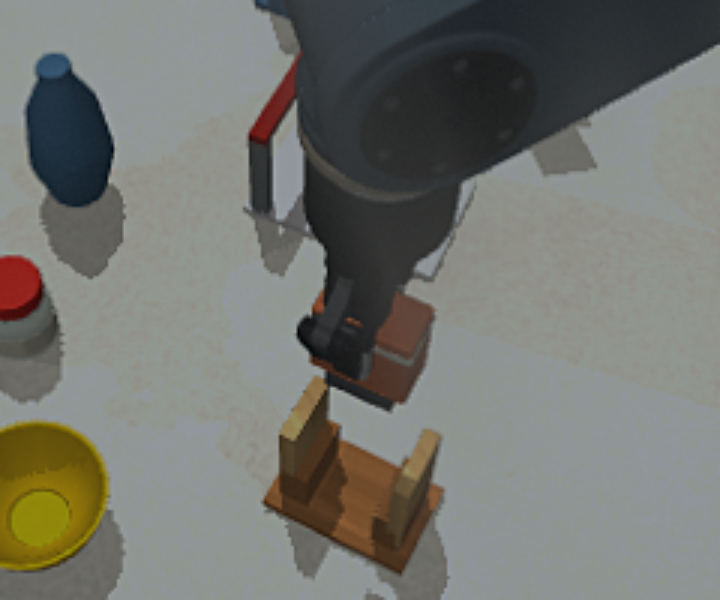

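The support is held upright and clear of the empty cradle, with its dark foot at crop (360,390). I carry it to the gauge stand.

```bash
python3 -m jog '[[[0.005,0.013,0,0,0,-0.3,1],[0.014,0.037,0,0,0,-0.6,1],[0.025,0.068,0,0,0,-1,1],[0.037,0.1,0,0,0,-1.4,1],[0.049,0.132,0,0,0,-1.8,1],[0.061,0.164,0,0,0,-2.1,1],[0.073,0.196,0,0,0,-2.4,1],[0.083,0.224,0,0,0,-2.8,1],[0.089,0.241,0,0,0,-2.8,1],[0.092,0.248,0,0,0,-2.8,1],[0.092,0.248,0,0,0,-2.8,1],[0.092,0.248,0,0,0,-2.8,1],[0.092,0.248,0,0,0,-2.8,1],[0.092,0.248,0,0,0,-2.8,1],[0.092,0.248,0,0,0,-2.8,1]]]'
python3 -c "
from cell import bot
from h import *
go(bot,482.6,-10.4,70,-15.2)
p,d=bot.snapshot('scene');cv2.imwrite('pics/sc2.png',cv2.resize(p[140:290,160:360],(800,600)))
W=cloud(d,bot.calibration('scene'));h=cv2.cvtColor(p,cv2.COLOR_BGR2HSV)
m=(W[...,2]>.09)&(W[...,2]<.112)&(np.hypot(W[...,0]-.57,W[...,1]+.034)<.075);print(rect(W[m]))
"
```

```text
time: 5.7
ee_pos: [0.4835, -0.0092, 0.2107]
tcp_rot: [-3.114, 0.413, 0.0]
contact_force: [0.5, -0.1, -2.7]
finger_gap: 0.0333
gripper_force: 50.6
d [-0.0005, 0.0014, 0.1407] turn [-0.0, 0.01, 0.08]
(array([570.3, -34.8]), array([110.4,  19.6]), 74.6)
```

```bash
python3 -m jog '[[[0,0,0.01,0,0,0,1],[0,0.001,0.03,0,0,0,1],[0,0.001,0.055,0,0,0,1],[0,0.001,0.08,0,0,0,1],[0,0.001,0.105,0,0,0,1],[0,0.001,0.125,0,0,0,1],[0,0.001,0.137,0,0,0,1],[0,0.001,0.144,0,0,0,1],[0,0.001,0.144,0,0,0,1],[0,0.001,0.144,0,0,0,1],[0,0.001,0.144,0,0,0,1]]]'
for i in 1 2; do :; done
python3 -m jog '[[[0,0,0.001,0,0,0,1],[0,0,0.002,0,0,0,1],[0,0,0.003,0,0,0,1],[0,0,0.004,0,0,0,1],[0,0,0.005,0,0,0,1],[0,0,0.006,0,0,0,1],[0,0,0.006,0,0,0,1]]]'
```

```text
time: 6.67
ee_pos: [0.4838, -0.011, 0.0675]
tcp_rot: [-3.114, 0.415, -0.002]
contact_force: [0.9, 0.1, -2.7]
finger_gap: 0.0337
gripper_force: 50.6
time: 7.25
ee_pos: [0.4832, -0.011, 0.0606]
tcp_rot: [-3.114, 0.415, 0.0]
contact_force: [0.2, 0.2, -2.8]
finger_gap: 0.0335
gripper_force: 50.6
```

```bash
for k in 1; do python3 -m jog '[[[0,0,0.001,0,0,0,1],[0,0,0.002,0,0,0,1],[0,0,0.003,0,0,0,1],[0,0,0.003,0,0,0,1]]]'|egrep 'pos|contact'; done
python3 -m jog '[[[0,0,0.001,0,0,0,1],[0,0,0.002,0,0,0,1],[0,0,0.003,0,0,0,1],[0,0,0.003,0,0,0,1]]]'|egrep 'pos|contact'
```

```text
ee_pos: [0.4831, -0.011, 0.0576]
contact_force: [-0.0, -0.0, -3.5]
ee_pos: [0.4832, -0.011, 0.0546]
contact_force: [0.1, -1.2, -2.6]
```

```bash
python3 -m jog '[[[0,0,0.001,0,0,0,1],[0,0,0.002,0,0,0,1],[0,0,0.002,0,0,0,1],[0,0,0.002,0,0,0,1]]]'|egrep 'pos|contact'
```

```text
ee_pos: [0.4832, -0.011, 0.0528]
contact_force: [-0.0, -0.8, -2.8]
```

```bash
python3 -m jog '[[[0,0,0.001,0,0,0,1],[0,0,0.002,0,0,0,1],[0,0,0.002,0,0,0,1],[0,0,0.002,0,0,0,1]]]'|egrep 'pos|contact'
```

```text
ee_pos: [0.4832, -0.011, 0.0507]
contact_force: [1.2, 0.4, -4.4]
```

```bash
python3 -m jog '[[[0,0,0.001,0,0,0,1],[0,0,0.001,0,0,0,1],[0,0,0.001,0,0,0,1]]]'|egrep 'pos|contact'
```

```text
ee_pos: [0.4832, -0.011, 0.0497]
contact_force: [-0.5, 1.1, -3.6]
```

```bash
python3 -m jog '[[[0,0,0.001,0,0,0,1],[0,0,0.002,0,0,0,1],[0,0,0.002,0,0,0,1]]]'|egrep 'pos|contact'
```

```text
ee_pos: [0.4834, -0.0111, 0.0487]
contact_force: [-4.3, -0.7, 14.1]
```

```bash
python3 -m jog '[[[0,0,0.001,0,0,0,1],[0,0,0.002,0,0,0,1],[0,0,0.002,0,0,0,1]]]'|egrep 'pos|contact'
```

```text
ee_pos: [0.484, -0.0112, 0.0485]
contact_force: [-13.7, -0.0, 42.0]
```

Contact at TCP z of about 49 mm suggests the support is about 83–84 mm tall, so it should pass. I ease the pressure and slide it.

```bash
python3 -m jog '[[[0,0,-0.0015,0,0,0,1],[0,0,-0.0025,0,0,0,1],[0,0,-0.0025,0,0,0,1],[0,0,-0.0025,0,0,0,1]]]'
python3 -c "
from cell import bot
from h import *
import math
s=bot.sense();a=math.radians(-15.2);v=np.array(s['ee_pos'][:2])*1e3-[569.8,-34.2]
print('bar frame',v@[math.cos(a),math.sin(a)],v@[-math.sin(a),math.cos(a)])"
```

```text
time: 9.67
ee_pos: [0.4834, -0.0111, 0.0486]
tcp_rot: [3.114, -0.415, 0.001]
contact_force: [-2.8, 0.2, 8.4]
finger_gap: 0.0335
gripper_force: 52.0
bar frame -89.39829951281978 -0.3171706141140298
```

```bash
python3 -m jog '[[[0.003,0,-0.0002,0,0,0,1],[0.008,0,-0.0002,0,0,0,1],[0.014,0,-0.0002,0,0,0,1],[0.02,0,-0.0002,0,0,0,1],[0.026,0,-0.0002,0,0,0,1],[0.032,0,-0.0002,0,0,0,1],[0.037,0,-0.0002,0,0,0,1],[0.041,0,-0.0002,0,0,0,1],[0.044,0,-0.0002,0,0,0,1],[0.046,0,-0.0002,0,0,0,1],[0.048,0,-0.0002,0,0,0,1],[0.05,0,-0.0002,0,0,0,1],[0.052,0,-0.0002,0,0,0,1],[0.052,0,-0.0002,0,0,0,1]]]'
```

```text
time: 10.83
ee_pos: [0.5325, -0.0244, 0.0484]
tcp_rot: [-3.114, 0.415, 0.005]
contact_force: [-4.9, 1.6, 8.1]
finger_gap: 0.0331
gripper_force: 52.2
```

```bash
python3 -m jog '[[[0.002,0,0,0,0,0,1],[0.004,0,0,0,0,0,1],[0.006,0,0,0,0,0,1],[0.006,0,0,0,0,0,1]]]'|egrep 'pos|contact'
python3 -m jog '[[[0.002,0,0,0,0,0,1],[0.004,0,0,0,0,0,1],[0.006,0,0,0,0,0,1],[0.006,0,0,0,0,0,1],[0.006,0,0,0,0,0,1]]]'
python3 - <<'E'
from cell import bot
from h import *
p,d=bot.snapshot('scene');cv2.imwrite('pics/sc3.png',cv2.resize(p[160:280,200:360],(800,600)))
E
```

```text
ee_pos: [0.5385, -0.026, 0.0484]
contact_force: [-4.7, 1.7, 7.6]
time: 11.58
ee_pos: [0.5445, -0.0276, 0.0484]
tcp_rot: [-3.114, 0.415, 0.003]
contact_force: [-4.3, 0.9, 5.7]
finger_gap: 0.0334
gripper_force: 51.9
```

View pics/sc3.png

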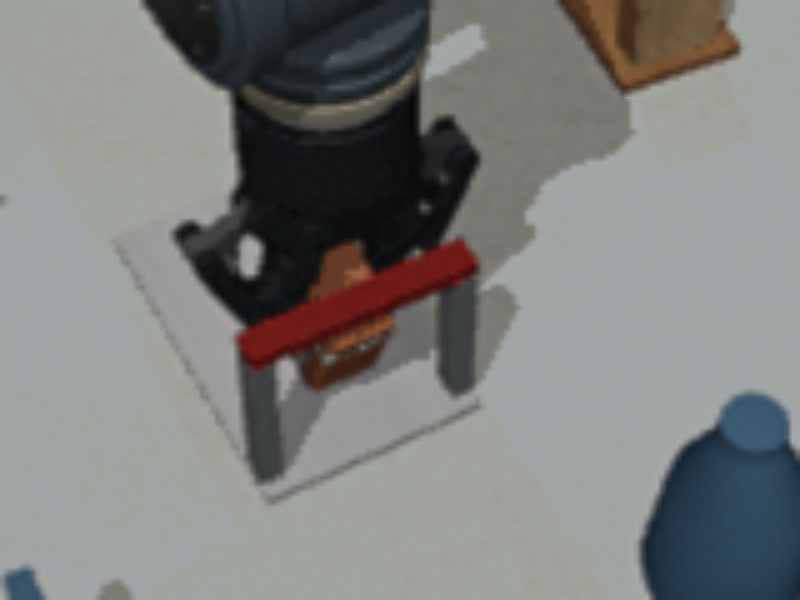

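The support's head shows beyond the red bar at crop (350,360). It passed under with no stop, so it goes in the yellow shallow slot. I slide it back, release it and rise.

```bash
python3 -m jog '[[[-0.003,0,0,0,0,0,1],[-0.008,0,0,0,0,0,1],[-0.015,0,0,0,0,0,1],[-0.022,0,0,0,0,0,1],[-0.03,0,0,0,0,0,1],[-0.038,0,0,0,0,0,1],[-0.046,0,0,0,0,0,1],[-0.053,0,0,0,0,0,1],[-0.059,0,0,0,0,0,1],[-0.063,0,0,0,0,0,1],[-0.065,0,0,0,0,0,1],[-0.065,0,0,0,0,0,1],[-0.065,0,0,0,0,0,1]]]'
python3 -m jog '[[[0,0,0,0,0,0,0.1],[0,0,0,0,0,0,-0.3],[0,0,0,0,0,0,-0.7],[0,0,0,0,0,0,-1],[0,0,0,0,0,0,-1],[0,0,0,0,0,0,-1],[0,0,0,0,0,0,-1],[0,0,-0.01,0,0,0,-1],[0,0,-0.03,0,0,0,-1],[0,0,-0.06,0,0,0,-1],[0,0,-0.09,0,0,0,-1],[0,0,-0.12,0,0,0,-1],[0,0,-0.145,0,0,0,-1],[0,0,-0.16,0,0,0,-1],[0,0,-0.17,0,0,0,-1],[0,0,-0.17,0,0,0,-1],[0,0,-0.17,0,0,0,-1],[0,0,-0.17,0,0,0,-1]]]'
python3 - <<'E'
from cell import bot
from h import *
c=bot.calibration("wrist");p,d=bot.snapshot("wrist");cv2.imwrite("pics/w2.png",p);W=cloud(d,c)
h=cv2.cvtColor(p,cv2.COLOR_BGR2HSV)
m=(np.hypot(W[...,0]-.482,W[...,1]+.011)<.06)&(W[...,2]>.08)&(W[...,2]<.105)&(h[...,0]<14)&(h[...,1]>130)
P=W[m];print(m.sum(),rect(P),np.median(P[:,2]))
(x,y),_,_=rect(P)
go(bot,x,y,215,75)
E
```

```text
time: 12.72
ee_pos: [0.4818, -0.0106, 0.0484]
tcp_rot: [-3.114, 0.415, 0.002]
contact_force: [-1.4, 1.1, 4.8]
finger_gap: 0.0335
gripper_force: 51.4
time: 14.22
ee_pos: [0.4817, -0.0107, 0.2175]
tcp_rot: [3.114, -0.415, -0.003]
contact_force: [0.6, 0.1, 0.1]
finger_gap: 0.0853
gripper_force: 0.0
1998 (array([457.3,  -4.1]), array([30.1, 57.7]), 74.3) 0.08935353060919228
d [-0.0252, 0.0, 0.0024] turn [-0.08, 0.11, -90.19]
```

```bash
python3 - <<'E'
from cell import bot
from h import *
for n in("scene","side","wrist"):
    c=bot.calibration(n);p,d=bot.snapshot(n);W=cloud(d,c);h=cv2.cvtColor(p,cv2.COLOR_BGR2HSV)
    m=(np.hypot(W[...,0]-.47,W[...,1]+.01)<.09)&(W[...,2]>.084)&(W[...,2]<.098)&(h[...,0]<14)&(h[...,1]>130)
    P=W[m];print(n,len(P),rect(P) if len(P)>5 else "",c["t"] if n=="wrist" else "")
    if n=="scene": a=cv2.resize(p[130:280,200:360],(420,394))
    if n=="wrist": b=cv2.resize(p,(370,278))
cv2.imwrite("pics/m.png",np.hstack([a,np.vstack([b,np.zeros((394-278,370,3),np.uint8)])]))
E
```

```text
scene 292 (array([459.8,  -5.3]), array([32.4, 62.1]), 74.9) 
side 12 (array([457.4, -12.5]), array([59.2, 20.6]), 5.7) 
wrist 2027 (array([457.3,  -4.3]), array([30.1, 57.6]), 75.3) [0.11563486 0.41842497 0.49304298]
```

View pics/m.png

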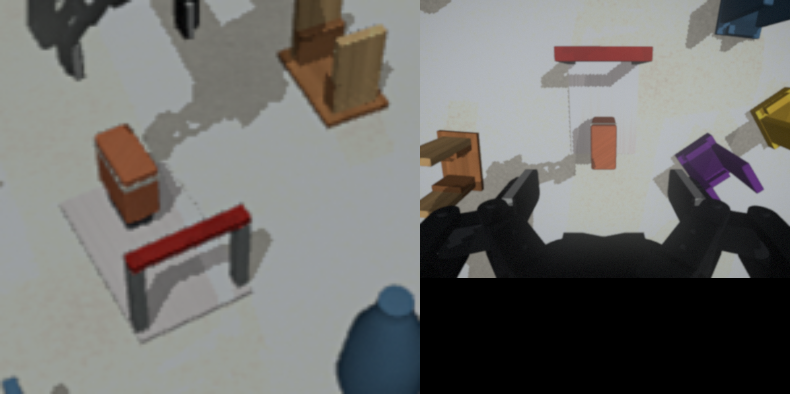

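The support stands upright at (458,-5), 24 mm behind where I released it. In the earlier picture the foot seems to have lagged, so the support pivoted in the grip under too much downward pressure. The slide may therefore not count as upright. I will repeat it with a lower, firmer grip and almost no down force, checking the tilt as it goes.

```bash
python3 -c "
from cell import bot
from h import *
go(bot,458,-4.6,43,-15)"
```

```text
d [-0.0245, 0.0003, 0.1747] turn [0.01, 0.09, -0.19]
```

```bash
python3 -m jog '[[[-0.01,0,0,0,0,0,-1],[-0.02,0,0,0,0,0,-1],[-0.0245,0,0.01,0,0,0,-1],[-0.0245,0,0.04,0,0,0,-1],[-0.0245,0,0.075,0,0,0,-1],[-0.0245,0,0.11,0,0,0,-1],[-0.0245,0,0.14,0,0,0,-1],[-0.0245,0,0.16,0,0,0,-1],[-0.0245,0,0.171,0,0,0,-1],[-0.0245,0,0.174,0,0,0,-1],[-0.0245,0,0.174,0,0,0,-1],[-0.0245,0,0.174,0,0,0,0.5],[-0.0245,0,0.174,0,0,0,1],[-0.0245,0,0.174,0,0,0,1],[-0.0245,0,0.174,0,0,0,1],[-0.0245,0,0.174,0,0,0,1],[-0.0245,0,0.174,0,0,0,1],[-0.0245,0,0.174,0,0,0,1]]]' 90
python3 - <<'E'
from cell import bot
from h import *
p,d=bot.snapshot('scene');cv2.imwrite('pics/sc4.png',p);np.savez("sc4.npz",p=p,d=d)
W=cloud(d,bot.calibration("scene"));h=cv2.cvtColor(p,cv2.COLOR_BGR2HSV);s=bot.sense()["ee_pos"]
m=(np.hypot(W[...,0]-s[0],W[...,1]-s[1])<.06)&(W[...,2]>.084)&(W[...,2]<.1)&(h[...,0]<14)&(h[...,1]>120)
P=W[m];print(s,len(P),rect(P),np.percentile(P[:,2],[5,50,95]))
A=np.c_[P[:,:2],np.ones(len(P))];print("tilt",np.linalg.lstsq(A,P[:,2],rcond=None)[0][:2])
E
```

```text
time: 15.92
ee_pos: [0.4591, -0.0044, 0.0453]
tcp_rot: [3.114, -0.415, 0.002]
contact_force: [-2.0, 0.0, 8.1]
finger_gap: 0.033
gripper_force: 89.6
[ 0.45911365 -0.00441181  0.04528786] 193 (array([468.3,  -6.4]), array([36.2, 42.3]), 78.7) [0.08508828 0.08824678 0.09070025]
tilt [-0.02091033 -0.02333763]
```

```bash
python3 -m jog '[[[0,0,-0.0005,0,0,0,1],[0,0,-0.0005,0,0,0,1],[0,0,-0.0005,0,0,0,1]]]'|egrep 'pos|contact'
```

```text
ee_pos: [0.4587, -0.0044, 0.0453]
contact_force: [-1.7, -0.5, 6.4]
```

```bash
python3 -m jog '[[[0,0,-0.0004,0,0,0,1],[0,0,-0.0004,0,0,0,1],[0,0,-0.0004,0,0,0,1]]]'|egrep 'pos|contact'
```

```text
ee_pos: [0.4585, -0.0043, 0.0453]
contact_force: [-1.1, 0.8, -0.3]
```

```bash
python3 -m jog '[[[0.003,0,0,0,0,0,1],[0.008,0,0,0,0,0,1],[0.014,0,0,0,0,0,1],[0.02,0,0,0,0,0,1],[0.026,0,0,0,0,0,1],[0.032,0,0,0,0,0,1],[0.038,0,0,0,0,0,1],[0.044,0,0,0,0,0,1],[0.05,0,0,0,0,0,1],[0.056,0,0,0,0,0,1],[0.062,0,0,0,0,0,1],[0.067,0,0,0,0,0,1],[0.07,0,0,0,0,0,1],[0.07,0,0,0,0,0,1]]]'|egrep 'pos|contact'
python3 -m jog '[[[0.002,0,0,0,0,0,1],[0.004,0,0,0,0,0,1],[0.006,0,0,0,0,0,1],[0.008,0,0,0,0,0,1],[0.01,0,0,0,0,0,1],[0.01,0,0,0,0,0,1]]]'|egrep 'pos|contact'
python3 - <<'E'
from cell import bot
from h import *
p,d=bot.snapshot('scene');np.savez("sc5.npz",p=p,d=d)
cv2.imwrite('pics/sc5.png',cv2.resize(p[160:280,200:360],(800,600)))
E
```

```text
ee_pos: [0.5271, -0.0229, 0.0453]
contact_force: [0.6, -0.6, -1.9]
ee_pos: [0.5364, -0.0254, 0.0454]
contact_force: [-0.3, 0.4, -2.4]
```

View pics/sc5.png

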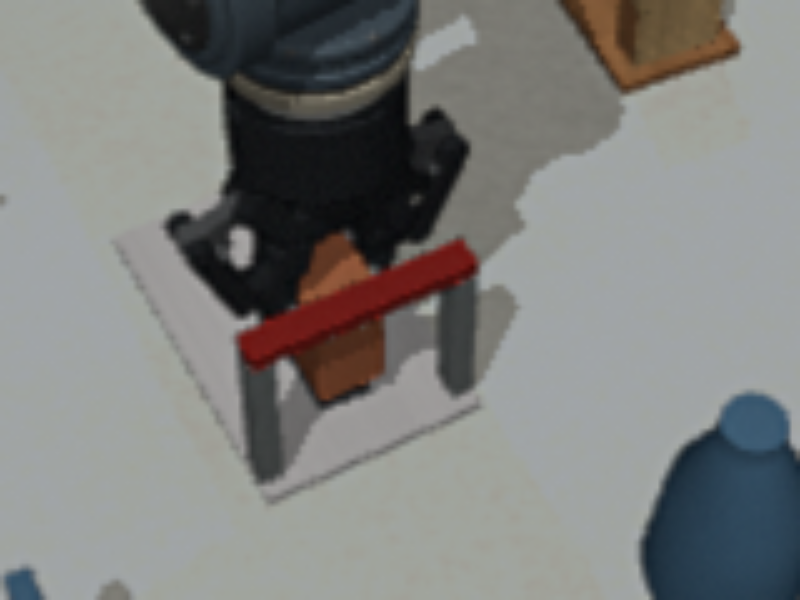

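Now it is upright, with the front face and foot visible below the bar at (345,375). There is no resistance at about -35 mm. I continue 10 mm further.

```bash
python3 -m jog '[[[0.002,0,0,0,0,0,1],[0.004,0,0,0,0,0,1],[0.006,0,0,0,0,0,1],[0.008,0,0,0,0,0,1],[0.01,0,0,0,0,0,1],[0.011,0,0,0,0,0,1],[0.011,0,0,0,0,0,1]]]'|egrep 'pos|contact|rot'
python3 - <<'E'
from cell import bot
from h import *
p,d=bot.snapshot('scene');np.savez("sc6.npz",p=p,d=d)
cv2.imwrite('pics/sc6.png',cv2.resize(p[160:280,200:360],(800,600)))
# leading face points: brick-red, below bar, on +x side
W=cloud(d,bot.calibration("scene"));h=cv2.cvtColor(p,cv2.COLOR_BGR2HSV)
a=np.radians(-15.2);V=W-[.5698,-.0342,0];x=V[...,0]*np.cos(a)+V[...,1]*np.sin(a);y=-V[...,0]*np.sin(a)+V[...,1]*np.cos(a)
m=(abs(x)<.03)&(abs(y)<.022)&(W[...,2]>.03)&(W[...,2]<.08)&(h[...,1]>100)
z=W[...,2][m];print(m.sum());
for lo in np.arange(.03,.08,.01):
    k=(z>lo)&(z<lo+.01); print(round(lo,2),k.sum(),np.median(x[m][k])*1000 if k.any() else "")
E
```

```text
ee_pos: [0.5467, -0.0283, 0.0454]
tcp_rot: [3.114, -0.415, 0.0]
contact_force: [0.9, 0.3, -3.6]
178
0.03 44 5.255488947509286
0.04 43 5.29878468504551
0.05 40 5.571307149480454
0.06 46 5.169863852640907
0.07 5 5.700534357822385
```

The leading face is vertical at +5 mm, so the middle is at -26 mm and the support passes under upright. It goes in the yellow slot. I slide it back, touch down and release.

```bash
python3 -m jog '[[[-0.003,0,0,0,0,0,1],[-0.008,0,0,0,0,0,1],[-0.015,0,0,0,0,0,1],[-0.022,0,0,0,0,0,1],[-0.03,0,0,0,0,0,1],[-0.038,0,0,0,0,0,1],[-0.046,0,0,0,0,0,1],[-0.053,0,0,0,0,0,1],[-0.059,0,0,0,0,0,1],[-0.063,0,0,0,0,0,1],[-0.065,0,0,0,0,0,1],[-0.065,0,0,0,0,0,1],[-0.065,0,0.0003,0,0,0,1],[-0.065,0,0.0003,0,0,0,1]]]'|egrep 'pos|contact'
python3 -m jog '[[[0,0,0,0,0,0,0.1],[0,0,0,0,0,0,-0.3],[0,0,0,0,0,0,-0.7],[0,0,0,0,0,0,-1],[0,0,0,0,0,0,-1],[0,0,0,0,0,0,-1],[0,0,0,0,0,0,-1],[0,0,-0.01,0,0,0,-1],[0,0,-0.03,0,0,0,-1],[0,0,-0.06,0,0,0,-1],[0,0,-0.09,0,0,0,-1],[0,0,-0.12,0,0,0,-1],[0,0,-0.145,0,0,0,-1],[0,0,-0.16,0,0,0,-1],[0,0,-0.17,0,0,0,-1],[0,0,-0.17,0,0,0,-1],[0,0,-0.17,0,0,0,-1],[0,0,-0.17,0,0,0,-1]]]'
cat > look.py <<'E'
from cell import bot
from h import *
import sys
X,Y,yaw,zt=map(float,sys.argv[1:5])
out=[]
for n in("scene","wrist"):
    c=bot.calibration(n);p,d=bot.snapshot(n);W=cloud(d,c);h=cv2.cvtColor(p,cv2.COLOR_BGR2HSV)
    m=(np.hypot(W[...,0]-X/1e3,W[...,1]-Y/1e3)<.06)&(W[...,2]>.083)&(W[...,2]<.108)&(h[...,0]<14)&(h[...,1]>130)
    P=W[m];print(n,len(P),rect(P) if len(P)>5 else "",np.median(P[:,2]))
    if len(P)>100: out.append(rect(P)[0])
x,y=np.mean(out,0);print(x,y);go(bot,x,y,zt,yaw)
E
python3 look.py 481 -11 74.8 215
```

```text
ee_pos: [0.484, -0.0112, 0.0453]
contact_force: [-2.4, 1.3, 3.6]
time: 21.48
ee_pos: [0.4831, -0.0111, 0.214]
tcp_rot: [3.114, -0.415, -0.003]
contact_force: [-0.8, -0.3, -0.6]
finger_gap: 0.0854
gripper_force: 0.0
scene 305 (array([483.9, -11.5]), array([32.6, 60.9]), 74.1) 0.08854530546895138
wrist 2273 (array([482.2, -11. ]), array([29.8, 57.4]), 74.7) 0.08931778648116773
483.04999999999995 -11.25
d [-0.0001, 0.0002, -0.001] turn [-0.08, 0.11, -89.99]
```

```bash
python3 -m jog '[[[0,0,0,0,0,-4,-1],[0,0,0,0,0,-11,-1],[0,0,0,0,0,-18,-1],[0,0,0,0,0,-25,-1],[0,0,0,0,0,-32,-1],[0,0,0,0,0,-39,-1],[0,0,0,0,0,-46,-1],[0,0,0,0,0,-53,-1],[0,0,0,0,0,-60,-1],[0,0,0,0,0,-67,-1],[0,0,0,0,0,-74,-1],[0,0,0,0,0,-81,-1],[0,0,0,0,0,-87,-1],[0,0,0,0,0,-90,-1],[0,0,0,0,0,-90,-1],[0,0,0,0,0,-90,-1],[0,0,0,0,0,-90,-1]]]' |egrep 'pos|time'
python3 look.py 483 -11 74.8 42
```

```text
time: 23.0
ee_pos: [0.4836, -0.0111, 0.2147]
scene 306 (array([484.1, -12.1]), array([32.4, 62. ]), 74.8) 0.08804938179604652
wrist 2233 (array([482. ,  -9.8]), array([29.9, 57.3]), 74.4) 0.08939661982699101
483.05 -10.95
d [0.0, -0.0006, 0.1729] turn [-0.02, 0.0, -0.06]
```

```bash
python3 -m jog '[[[0,0,0.01,0,0,0,-1],[0,0,0.04,0,0,0,-1],[0,0,0.075,0,0,0,-1],[0,0,0.105,0,0,0,-1],[0,0,0.13,0,0,0,-1],[0,0,0.15,0,0,0,-1],[0,0,0.163,0,0,0,-1],[0,0,0.17,0,0,0,-1],[0,0,0.171,0,0,0,-1],[0,0,0.171,0,0,0,-1],[0,0,0.171,0,0,0,0],[0,0,0.171,0,0,0,0.6],[0,0,0.171,0,0,0,1],[0,0,0.171,0,0,0,1],[0,0,0.171,0,0,0,1],[0,0,0.171,0,0,0,1]]]' 70
python3 -m jog '[[[0,0,-0.004,0,0,0,1],[0,0,-0.012,0,0,0,1],[0,0,-0.03,0,0,0,1],[0,0,-0.055,0,0,0,1],[0,0,-0.08,0,0,0,1],[0,0,-0.105,0,0,0,1],[0,0,-0.13,0,0,0,1],[0,0,-0.15,0,0,0,1],[0,0,-0.16,0,0,0,1],[0,0,-0.16,0,0,0,1],[0,0,-0.16,0,0,0,1],[0,0,-0.16,0,0,0,1]]]'
python3 -c "
from cell import bot
from h import *
go(bot,403.4,-296.3,203,110.5)
C=((388,-290),)
"
```

```text
time: 24.43
ee_pos: [0.4841, -0.0112, 0.0451]
tcp_rot: [2.495, 1.908, 0.002]
contact_force: [-2.0, 0.1, 6.2]
finger_gap: 0.0613
gripper_force: 76.8
time: 25.43
ee_pos: [0.483, -0.0111, 0.2029]
tcp_rot: [-2.494, -1.908, 0.002]
contact_force: [0.4, 0.1, -3.4]
finger_gap: 0.0614
gripper_force: 77.0
d [-0.2961, -0.0021, -0.0] turn [-0.12, -0.02, -35.69]
```

```bash
python3 -m jog '[[[-0.005,0,0,0,0,-1,1],[-0.018,0,0,0,0,-3,1],[-0.04,0,0,0,0,-6,1],[-0.066,0,0,0,0,-9,1],[-0.093,-0.001,0,0,0,-12,1],[-0.12,-0.001,0,0,0,-15,1],[-0.147,-0.001,0,0,0,-18,1],[-0.174,-0.001,0,0,0,-21,1],[-0.201,-0.001,0,0,0,-24,1],[-0.228,-0.002,0,0,0,-27,1],[-0.252,-0.002,0,0,0,-30,1],[-0.273,-0.002,0,0,0,-33,1],[-0.287,-0.002,0,0,0,-35,1],[-0.294,-0.002,0,0,0,-35.7,1],[-0.296,-0.002,0,0,0,-35.7,1],[-0.296,-0.002,0,0,0,-35.7,1],[-0.296,-0.002,0,0,0,-35.7,1],[-0.296,-0.002,0,0,0,-35.7,1]]]'
python3 - <<'E'
from cell import bot
from h import *
for n in("scene","wrist"):
    c=bot.calibration(n);p,d=bot.snapshot(n);W=cloud(d,c);h=cv2.cvtColor(p,cv2.COLOR_BGR2HSV)
    m=(np.hypot(W[...,0]-.403,W[...,1]+.296)<.07)&(W[...,2]>.097)&(W[...,2]<.112)&(h[...,0]>14)&(h[...,0]<36)&(h[...,1]>50)
    P=W[m];print(n,len(P),rect(P) if len(P)>5 else "",np.median(P[:,2]))
    cv2.imwrite(f"pics/{n}7.png",p)
s=bot.sense();go(bot,403.4,-296.3,57,110.5)
E
```

```text
time: 26.93
ee_pos: [0.4044, -0.2955, 0.2039]
tcp_rot: [-1.79, -2.581, -0.0]
contact_force: [0.7, 0.2, -3.6]
finger_gap: 0.0615
gripper_force: 76.9
scene 263 (array([ 405.6, -297.6]), array([49.3, 69.8]), 18.5) 0.10232202611733021
wrist 1116 (array([ 391.3, -271.9]), array([49.4, 12.4]), 21.1) 0.1038257401463673
d [-0.0002, -0.0012, 0.1471] turn [0.0, -0.01, 0.04]
```

View pics/wrist7.png

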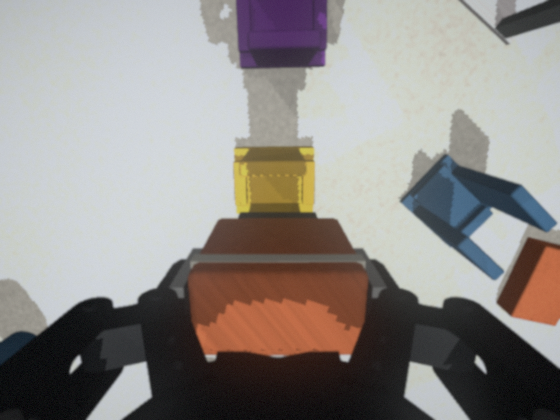

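The wrist view shows the near yellow cheek at (275,180), square to the held support. The purple decoy is beyond at (282,30). Centre estimates agree to about 2 mm, so I lower it in.

```bash
python3 -m jog '[[[-0.001,-0.002,0,0,0,0,1],[-0.001,-0.002,0.01,0,0,0,1],[-0.001,-0.002,0.025,0,0,0,1],[-0.001,-0.002,0.04,0,0,0,1],[-0.001,-0.002,0.05,0,0,0,1],[-0.001,-0.002,0.06,0,0,0,1],[-0.001,-0.002,0.06,0,0,0,1]]]'|egrep 'pos|contact'
python3 -m jog '[[[0,0,0.01,0,0,0,1],[0,0,0.02,0,0,0,1],[0,0,0.03,0,0,0,1],[0,0,0.04,0,0,0,1],[0,0,0.05,0,0,0,1],[0,0,0.06,0,0,0,1],[0,0,0.06,0,0,0,1]]]'|egrep 'pos|contact'
```

```text
ee_pos: [0.402, -0.2973, 0.1421]
contact_force: [-1.0, -0.7, -3.8]
ee_pos: [0.4019, -0.2972, 0.082]
contact_force: [0.0, 0.6, -2.9]
```

```bash
python3 -m jog '[[[0,0,0.006,0,0,0,1],[0,0,0.012,0,0,0,1],[0,0,0.017,0,0,0,1],[0,0,0.021,0,0,0,1],[0,0,0.022,0,0,0,1],[0,0,0.022,0,0,0,1]]]'|egrep 'pos|contact'
```

```text
ee_pos: [0.4027, -0.2979, 0.0619]
contact_force: [1.0, 0.1, -3.4]
```

```bash
python3 -m jog '[[[0,0,0.001,0,0,0,1],[0,0,0.002,0,0,0,1],[0,0,0.003,0,0,0,1],[0,0,0.004,0,0,0,1],[0,0,0.004,0,0,0,1]]]'|egrep 'pos|contact'
```

```text
ee_pos: [0.4027, -0.2979, 0.058]
contact_force: [-0.3, 0.4, -3.5]
```

```bash
python3 -m jog '[[[0,0,0.001,0,0,0,1],[0,0,0.002,0,0,0,1],[0,0,0.002,0,0,0,1],[0,0,0.002,0,0,0,1]]]'|egrep 'pos|contact'
```

```text
ee_pos: [0.4027, -0.2979, 0.056]
contact_force: [0.6, -0.3, -2.4]
```

```bash
python3 -m jog '[[[0,0,0.001,0,0,0,1],[0,0,0.001,0,0,0,1],[0,0,0.001,0,0,0,1]]]'|egrep 'pos|contact'
```

```text
ee_pos: [0.4028, -0.298, 0.0551]
contact_force: [-0.7, -0.4, -2.6]
```

```bash
python3 -m jog '[[[0,0,0.0005,0,0,0,1],[0,0,0.001,0,0,0,1],[0,0,0.001,0,0,0,1]]]'|egrep 'pos|contact'
```

```text
ee_pos: [0.4029, -0.2981, 0.0551]
contact_force: [-5.1, 2.8, 13.1]
```

The foot touched at the expected height (TCP at 55 mm). I ease off, release and rise.

```bash
python3 -m jog '[[[0,0,-0.0007,0,0,0,1],[0,0,-0.0007,0,0,0,1],[0,0,-0.0007,0,0,0,0.1],[0,0,-0.0007,0,0,0,-0.4],[0,0,-0.0007,0,0,0,-1],[0,0,-0.0007,0,0,0,-1],[0,0,-0.0007,0,0,0,-1],[0,0,-0.0007,0,0,0,-1],[0,0,-0.0007,0,0,0,-1]]]'
python3 -m jog '[[[0,0,-0.01,0,0,0,-1],[0,0,-0.03,0,0,0,-1],[0,0,-0.055,0,0,0,-1],[0,0,-0.08,0,0,0,-1],[0,0,-0.11,0,0,0,-1],[0,0,-0.135,0,0,0,-1],[0,0,-0.155,0,0,0,-1],[0,0,-0.16,0,0,0,-1],[0,0,-0.16,0,0,0,-1],[0,0,-0.16,0,0,0,-1],[0,0,-0.16,0,0,0,-1]]]'
python3 look.py 403 -297 110 215
python3 - <<'E'
from cell import bot
from h import *
a,_=bot.snapshot("scene");b,_=bot.snapshot("wrist")
cv2.imwrite("pics/fin.png",np.hstack([cv2.resize(a[210:300,80:200],(400,300)),cv2.resize(b,(400,300))]))
E
```

```text
time: 30.7
ee_pos: [0.4027, -0.2979, 0.0547]
tcp_rot: [-1.79, -2.581, -0.0]
contact_force: [0.1, 0.5, 0.5]
finger_gap: 0.0854
gripper_force: 0.0
time: 31.62
ee_pos: [0.4022, -0.2975, 0.2136]
tcp_rot: [-1.789, -2.58, -0.0]
contact_force: [-0.4, 0.1, 0.0]
finger_gap: 0.0855
gripper_force: 0.0
scene 0  nan
wrist 2786 (array([ 402.7, -298.6]), array([59. , 33.4]), 20.3) 0.09933636356044681
402.7 -298.6
d [-0.0011, -0.0, -0.0013] turn [-0.06, -0.11, 0.51]
  return _methods._mean(a, axis=axis, dtype=dtype,
  ret = ret.dtype.type(ret / rcount)
```

View pics/fin.png

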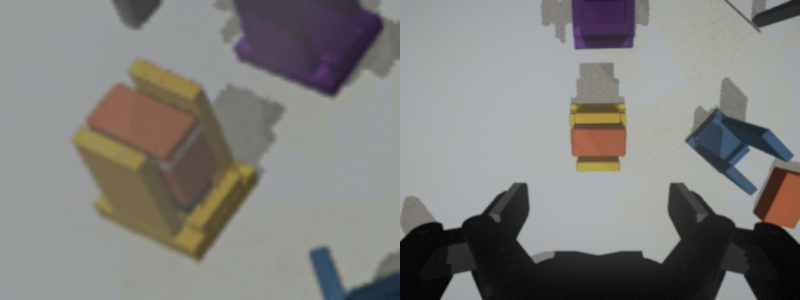

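The support stands upright in the yellow slot (scene crop (145,125), wrist crop (598,140)). It is centred, its top is at 99 mm (about 5 mm below the cheek tops), and the arm is clear of everything.

```bash
python3 -c "
from cell import bot
print(bot.hand_in())"
```

```text
the job is handed in; nothing more can be done
None
```

The support passed under the red bar (about 83 mm tall), so I set it upright in the yellow shallow slot with its top about 5 mm below the cheek tops and handed the job in; the first slide pivoted it in the grip, so I repeated that slide upright, and the hand-in returned no verdict.

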